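# Hold the spring clip gaping over the board's edge

### The arm

A 6-joint arm with a two-finger parallel gripper is mounted at the origin on the work surface. World frame = base frame: x ahead of the robot, y to its left, z up, the work surface at z = 0. Lengths are in m, angles in rad, forces in N, time in s.
With the tool pointing down it reaches from about 0.275 to 0.775 m from the base axis. Payload 14.6 kg.
Tool frame: the origin (TCP) lies midway between the tips of the shut fingers; the grasp point (between the pads) lies 19 mm behind it; z points along the fingers, y is the line along which they close (so a half turn about z gives the same grasp; the last joint's range is limited). The gripper opens to 85 mm and grips with 20 to 120 N. Pads are 22 mm wide; open, the fingers measure 114 mm over their backs; the gripper's body (76 mm by 85 mm) begins 54 mm behind the grasp point. The pads swing forward as they close: fully open they stand 13 mm farther back than shut.
Start: joints at [1.067, 0.263, -0.048, 1.259, 0, 1.415], TCP at [0.179, 0.493, 0.231] pointing down, gripper open.
Joint ranges: [-2.65, 2.65], [-0.89, 1.7], [-1.18, 1.37], [-2.13, 2.11], [-1.35, 1.29], [-3.14, 3.14]. Speed limits (rad/s): [1.89, 1.89, 2.57, 2.79, 3.14, 3.14].

### API

Orientations are given as [roll, pitch, yaw] about the fixed x, y, z axes, in that order (R = Rz(yaw) Ry(pitch) Rx(roll)).
In Python, from bench import monitor, camera, camera_model, hand_in gives the robot as it stands.
- The arm moves only by the shell command python3 -m inch 'ROWS' [FORCE]. ROWS is JSON, a list of rows, each a list of 5 numbers: the shift along the world's x, y, z in mm, then the turn about the world's z in degrees, then the finger opening in mm, from 0 to 85.4. A call has 1 to 5 rows; each row is the pose to reach, as a shift and turn from the pose commanded when the call began; what a row does not reach only later rows make up. A row lasts 1/12 s, in which the tool goes at most 41.7 mm and 7.16 degrees, less where a joint would pass 70% of its speed; a pose out of reach is approached as far as the arm can. A call with a gripper value outside its range is refused whole. The fingers move at their own pace and stop on an object; FORCE is the grip in N (left out, the last holds). Time passes only in rows, so rows that repeat a pose let the fingers close. It gives the time, the measured TCP pose, the force, the opening and the grip force at its end, in the units of the state.
- monitor.observe(): the state, without advancing time (a new reading comes with each control period).
- camera(name): name is "side" or "top" or "wrist"; returns the picture (384x512x3 uint8, red, green, blue); there is no depth.
- camera_model(name): a dict with "intrinsics" (3x3 intrinsics, pixels), "R" (3x3) and "t" (3): a world point X has camera coordinates R X + t; the wrist camera has in their place "T_tool_cam" (4x4, takes a point from camera to tool coordinates, whose origin is the TCP and whose axes are the flange's). Camera axes: x right, y down, z forward; pixel columns grow to the right and rows downward; lengths in m; the calibration is good to about 2 mm. A picture is of the moment at which its call begins: read the wrist's pose just before it. camera_model takes no time and is no camera call.
- hand_in(): hands the job in; it is judged then, once.
The state is a dict: "time_s": time; "qpos": joint angles; "dq": joint speeds; "effort": joint torques, N m; "eef_pos": TCP position; "ee_rot": TCP orientation; "force": force on the tool from outside, world axes, zero at the start; "ft_torque": the same for the moment, N m; "opening": finger opening in m; "grasp_force": force on a finger pad.
Only numpy, scipy, OpenCV 4.12 (cv2) and the standard library are available. Lean on these libraries where they do the work, as an engineer would, in place of code of your own. Each camera call takes 0.05 s, during which the arm holds its last target. There are 200 camera calls.

### The job

Lift the big spring clip off its two-pronged hook, squeeze its handles so that the jaws spread open, and bring it upright down over the middle of the top edge of the tall square-cornered board until the edge is about 2 cm deep between the gaping jaws, with no part of the clip touching the board. Finish holding it just there, still squeezed open, so that I can slip some sheets in beside the board: do not let the clip go or let it close. Be gentle with the board and leave the other things on the table where they are.

Things in the scene. Friction and masses are not known exactly. Their poses are not given: they have to be found in the camera images.
- clip: big dark steel spring clip, 90 g, loose, hanging jaws down, handles up. Origin: midway between its handles, half-way up them (the place to grasp). z up; x: the way the handles are squeezed and the jaws spread; y along pin and jaws. Handles: plates 40 mm wide (y), 22 mm below to 22 mm above the origin; at rest a V, 40 mm over the outsides at the origin, 53 at the top; squeezed home parallel, 25 mm
- clip_pin (a point): middle of the clip's pivot pin, 30 mm below the clip's origin; axes as the clip's. The pin is 84 mm long along y, 6 mm thick, and sticks out 20 mm beyond the plates at each end, where it rests on the hook. A hub 10 mm thick round its middle stops a board from entering the jaws deeper than 38 mm
- clip_mouth (a point): point on the clip midway between the two jaw tips, 73 mm below the clip's origin, 43 mm below the pin; axes as the clip's. The jaws are 44 mm wide along y, their tips end 1 mm below this point; shut they meet, fully spread the gap between the tips is 24 mm
- jaw_front (a joint): angle of the clip's front (-x) jaw: 0 shut, 0.28 rad fully spread (a stop); a spring drives it to 0 and the back jaw always mirrors it. Squeezing takes about 3 N on each handle to begin and 9 N to reach the stop; a firmer grip just holds it at the stop
- hook_stand: fixed steel stand with two parallel prongs, 62 mm apart, pointing to its -x; the clip's pin lies across them in V notches 9 mm deep. Origin on the table under the notches; the pin's axis rests 120 mm above it, along the stand's y, so clip and stand share their axes. The post and crossbar, 125 mm high, stand 90 mm behind (+x) on a foot 100 by 110 mm
- tall_board: fixed upright square-cornered greyboard with a white sheet on its front, 4 mm thick (along its x), 120 mm wide (along its y), its top edge 140 mm above the table, in a wooden foot 70 by 150 mm, 24 mm high. Origin on the table under the middle of the board
- tall_board_edge (a point): middle of the tall board's top edge; axes as the board's (x across its thickness, y along the edge, z up)
- arched_board: bystander: a lower board with an arched top, 110 mm high and 110 mm wide, 4 mm thick, in the same kind of foot; fixed; not the one to clip
- stapler: bystander: black desk stapler, 130 mm long, loose; origin at the centre of its underside; leave it alone
- tape: bystander: roll of clear tape, 76 mm across, 20 mm high, lying flat; origin at the centre of its underside; leave it alone
- pen: bystander: blue pen lying flat, 140 mm long; origin at the centre of its underside; leave it alone
- eraser: bystander: white eraser, 50 by 22 by 14 mm; origin at the centre of its underside; leave it alone
- mug: bystander: white mug, 95 mm high; origin at the centre of its underside; leave it alone
- sanitizer: bystander: green hand gel bottle, 130 mm high; origin at the centre of its underside; leave it alone
Mind the look-alikes: they are no part of the job. What is shaped like the clip but purple or turquoise is not meant. Leave any red look-alike of the hook_stand alone.

How it is judged:
On the way:
1. the clip is lifted up and clear of the hook (contact force between clip and hook_stand below 0.1 N and z of clip in the frame of hook_stand above 0.18 m and contact force between the fingers and clip above 2 N), for 0.2 s.
At the end, for the whole second after the job is handed in: Clip held squeezed (jaw angle over 0.2 rad, grip over 2 N), still, upright and in line with the tall board's edge within 0.2 rad; jaw tips 10 to 32 mm below the edge, mouth within 8 mm of the board's mid-plane and 25 mm of the edge's middle; clip not touching the board (under 0.3 N) (value of joint jaw_front above 0.2 rad and z of clip_mouth in the frame of tall_board_edge between -0.032 and -0.01 m and x of clip_mouth in the frame of tall_board_edge between -0.008 and 0.008 m and y of clip_mouth in the frame of tall_board_edge between -0.025 and 0.025 m and angle between the y axis of clip and the y axis of tall_board, either way round below 0.2 rad and angle between clip's own z axis and vertical below 0.2 rad and contact force between clip and tall_board below 0.3 N and contact force between the fingers and clip above 2 N and linear speed of clip below 0.02 m/s); the arm keeps its last pose, push and grip.
It fails at once if the clip or the robot pushes hard on the tall board (over 10 N) (contact force between any of clip, the arm, the fingers and tall_board above 10 N).
It fails at once if another thing on the table is shifted by more than 20 mm (distance of any of stapler, tape, pen, eraser, mug, sanitizer from where it was at the start of the episode above 0.02 m).
It also fails if it takes over 42 s, if anything falls off the work surface, if the arm or the gripper's body presses on something with over 40 N, if the wrist force passes 120 N, or if a joint passes its speed limit or range.

## Working session

There is one attempt and no reset: what is moved stays moved. The work goes in short steps, Python scripts to look and compute and a shell command to move; the robot and the scene stay as the last step left them, time stands still between calls to the robot, and variables do not carry over. Pictures are saved under pics/ and viewed, at most 10 in all, crops included, and the job is handed in when it is done.

```bash
ls; mkdir -p pics
python3 - <<'E'
from bench import monitor,camera,camera_model
import cv2,numpy as np
s=monitor.observe();print(s['time_s'],s['eef_pos'],s['ee_rot'])
for n in ['side','top','wrist']:
    im=camera(n);cv2.imwrite(f'pics/{n}0.png',im[:,:,::-1])
    m=camera_model(n);print(n,{k:np.round(v,4).tolist() for k,v in m.items()})
a=cv2.imread('pics/side0.png');b=cv2.imread('pics/top0.png')
E
```

```text
pics
0.0 [0.17930254 0.49316198 0.23084066] [-3.14061166e+00 -1.82420467e-04  2.79277088e+00]
side {'intrinsics': [[436.5649, 0.0, 245.7907], [0.0, 436.5649, 192.1101], [0.0, 0.0, 1.0]], 'R': [[0.9624, -0.2707, 0.0243], [-0.114, -0.4832, -0.8681], [0.2467, 0.8326, -0.4959]], 't': [-0.4901, 0.1221, 0.988]}
top {'intrinsics': [[481.6762, 0.0, 252.5479], [0.0, 481.6762, 190.7353], [0.0, 0.0, 1.0]], 'R': [[-0.0277, -0.9996, -0.0067], [-0.9872, 0.0284, -0.1567], [0.1568, 0.0023, -0.9876]], 't': [-0.034, 0.5036, 1.4189]}
wrist {'intrinsics': [[270.7929, 0.0, 254.5467], [0.0, 270.7929, 188.5246], [0.0, 0.0, 1.0]], 'T_tool_cam': [[0.0011, -0.9494, -0.3141, 0.0795], [1.0, 0.001, 0.0004, -0.0008], [-0.0, -0.3141, 0.9494, -0.1423], [0.0, 0.0, 0.0, 1.0]]}
```

View pics/top0.png

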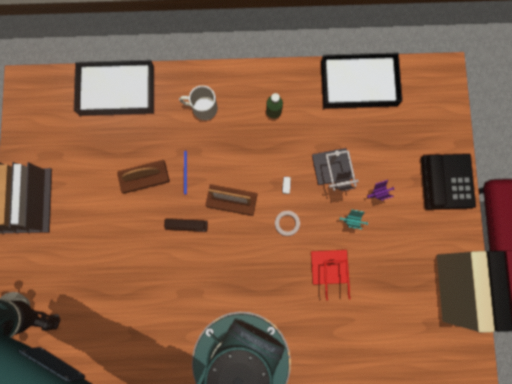

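View pics/side0.png

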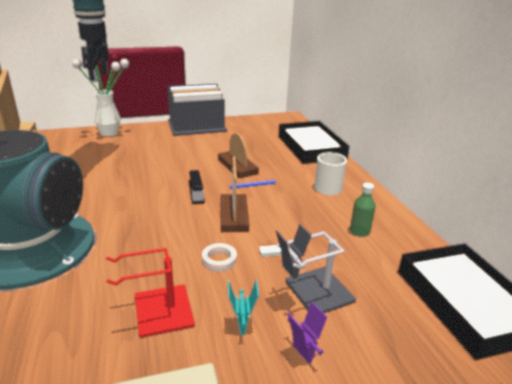

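The top view shows the grey stand with the dark clip at about (335,170), and the red stand at (330,268) is a look-alike. The purple (380,191) and turquoise (352,219) clips are look-alikes too. There are two boards, at top (232,199) and (143,176). In the side view the one at (238,150) is arched, so the one at (235,190) should be the tall board. I'll confirm both with enlarged crops.

Run:
```python
import cv2,numpy as np
a=cv2.imread('pics/side0.png');b=cv2.imread('pics/top0.png')
r=lambda i,x,y,w,h,f:cv2.resize(i[y:y+h,x:x+w],None,fx=f,fy=f,interpolation=cv2.INTER_CUBIC)
A=r(a,200,120,160,200,3) # 480x600
B=np.vstack([r(b,295,135,80,75,4),r(b,195,170,80,75,4)]) #320x600
cv2.imwrite('pics/crop0.png',np.hstack([A,B]))
```

```text
(no output)
```

View pics/crop0.png

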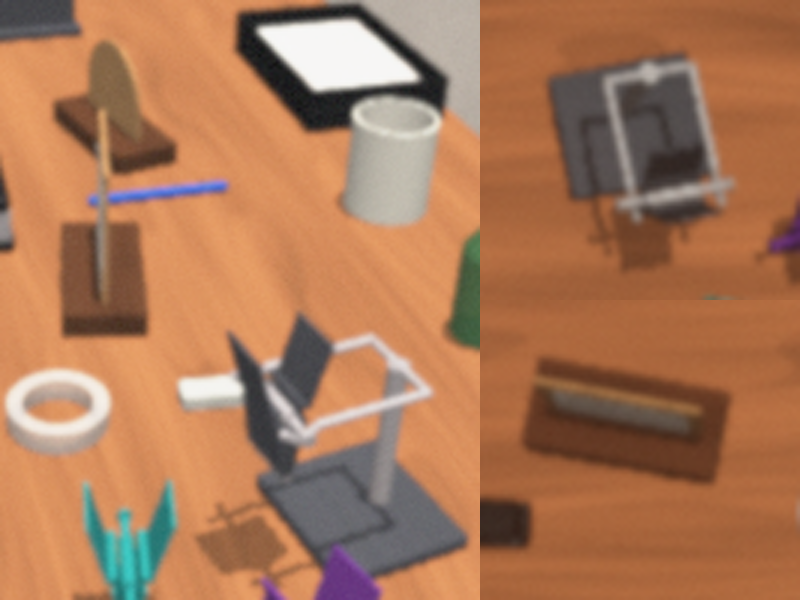

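The crops confirm both targets. The dark clip's pin rests on the grey prongs, with pin ends at top px (329.5,186.2) and (358.2,181.2). The square-cornered board's top edge runs from (209.2,190) to (250.5,197.8). Next I cast rays.

```bash
cat > h.py <<'E'
import numpy as np
from bench import camera_model,monitor
from scipy.spatial.transform import Rotation as Ro
def cast(n,uv,z,pose=None):
    m=camera_model(n);K=np.array(m['intrinsics'])
    d=np.linalg.inv(K)@[*uv,1]
    if n=='wrist':
        T=np.array(m['T_tool_cam']);p,e=pose;R=Ro.from_euler('xyz',e).as_matrix()
        o=R@T[:3,3]+p;d=R@T[:3,:3]@d
    else:
        R=np.array(m['R']);o=-R.T@np.array(m['t']);d=R.T@d
    return o+d*(z-o[2])/d[2]
E
python3 - <<'E'
from h import *
def seg(n,a,b,z):
    A,B=cast(n,a,z),cast(n,b,z);v=A-B
    print(n,z,A.round(4),B.round(4),'mid',((A+B)/2).round(4),'len',np.linalg.norm(v).round(4),'dir deg',np.degrees(np.arctan2(v[1],v[0])).round(1))
seg('top',(329.5,186.2),(358.2,181.2),.12)
seg('top',(209.2,190),(250.5,197.8),.14)
print(cast('top',(337.5,153),.125))
# side: board near top corner?, pin near end
print(cast('side',(200+285/3,120+435/3),.12))
print(cast('side',(200+102/3,120+108/3),.14),cast('side',(200+103/3,120+300/3),.024))
s=monitor.observe();print(s['qpos'])
E
```

```text
top 0.12 [ 0.4965 -0.2688  0.12  ] [ 0.5087 -0.3516  0.12  ] mid [ 0.5026 -0.3102  0.12  ] len 0.0837 dir deg 98.3
top 0.14 [0.4922 0.0737 0.14  ] [ 0.4666 -0.0421  0.14  ] mid [0.4794 0.0158 0.14  ] len 0.1186 dir deg 77.6
[ 0.5919222  -0.29608417  0.125     ]
[ 0.49877629 -0.34484001  0.12      ]
[0.49529511 0.07275651 0.14      ] [ 0.46832429 -0.04086175  0.024     ]
[ 1.06668263e+00  2.63422939e-01 -4.87531845e-02  1.25940598e+00
 -2.01186091e-05  1.41551086e+00]
```

```bash
python3 -m inch '[[14,-35,3,-3,85],[28,-70,6,-6,85],[42,-105,9,-9,85],[56,-140,12,-12,85],[70,-175,15,-15,85]]'
```

```text
time_s: 0.57
eef_pos: [0.2494, 0.3168, 0.2462]
ee_rot: [-3.141, 0.0, 2.529]
force: [1.8, 0.8, 0.7]
opening: 0.085
grasp_force: 0.0
```

```bash
python3 -m inch '[[14,-35,3,-3,85],[28,-70,6,-6,85],[42,-105,9,-9,85],[56,-140,12,-12,85],[70,-175,15,-15,85]]' 
python3 -m inch '[[14,-35,0,-3,85],[28,-70,0,-6,85],[42,-105,0,-9,85],[56,-140,0,-12,85],[70,-175,0,-15,85]]'
python3 -m inch '[[14,-35,0,-3,85],[28,-70,0,-6,85],[42,-105,0,-9,85],[56,-140,0,-12,85],[70,-175,0,-15,85]]'
```

```text
time_s: 0.98
eef_pos: [0.3194, 0.1417, 0.2615]
ee_rot: [3.141, 0.0, 2.267]
force: [0.9, 1.3, 0.6]
opening: 0.0847
grasp_force: 0.0
time_s: 1.4
eef_pos: [0.3895, -0.0337, 0.2613]
ee_rot: [3.141, 0.0, 2.004]
force: [0.9, 1.1, 0.1]
opening: 0.0851
grasp_force: 0.0
time_s: 1.82
eef_pos: [0.4596, -0.2086, 0.2611]
ee_rot: [-3.141, -0.0, 1.743]
force: [0.3, 0.1, 0.4]
opening: 0.0846
grasp_force: 0.0
```

```bash
python3 -m inch '[[14,-33,0,0,85],[28,-67,0,-1,85],[43,-101,0,-1.4,85],[43,-101,0,-1.4,85],[43,-101,0,-1.4,85]]'
python3 - <<'E'
from bench import monitor,camera
import cv2,json
s=monitor.observe();im=camera('wrist')[:,:,::-1];cv2.imwrite('pics/w1raw.png',im)
json.dump([list(map(float,s['eef_pos'])),list(map(float,s['ee_rot']))],open('w1.json','w'))
cv2.imwrite('pics/w1.png',cv2.resize(im,None,fx=1.5,fy=1.5));print(s['eef_pos'],s['ee_rot'])
E
```

```text
time_s: 2.23
eef_pos: [0.5026, -0.309, 0.26]
ee_rot: [-3.14, -0.001, 1.719]
force: [-0.7, 1.1, 0.1]
opening: 0.085
grasp_force: 0.0
[ 0.50259713 -0.30901443  0.25999433] [-3.14041464e+00 -1.33987053e-03  1.71946181e+00]
```

View pics/w1.png

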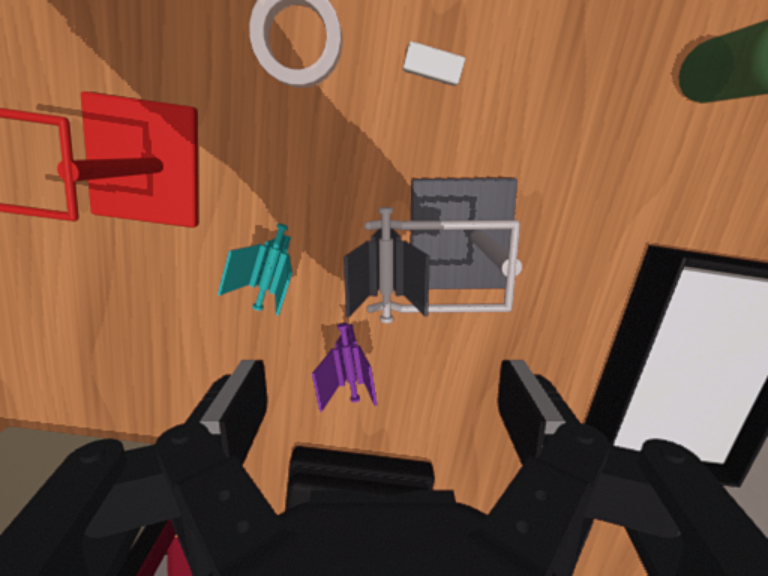

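The view shows the dark clip with pin ends at (386,212) and (386,318), the hook prongs around it, and the handle tops at x≈346 and x≈429, y≈313. The clip and the finger midline both sit near x≈384. Casting the pin at z=0.12.

Run:
```python
from h import *
import json
P=json.load(open('w1.json'));P=(np.array(P[0]),P[1])
A=cast('wrist',(386/1.5,212/1.5),.12,P);B=cast('wrist',(386.5/1.5,318/1.5),.12,P)
print(A,B,(A+B)/2,np.linalg.norm(A-B),np.degrees(np.arctan2(*(A-B)[1::-1])))
L=cast('wrist',(346/1.5,313/1.5),.172,P);R=cast('wrist',(429/1.5,313/1.5),.172,P);print(L,R,(L+R)/2,np.linalg.norm(L-R))
L=cast('wrist',(371/1.5,225/1.5),.125,P);R=cast('wrist',(518/1.5,225/1.5),.125,P);print(np.degrees(np.arctan2(*(R-L)[1::-1])))
```

```text
[ 0.50040649 -0.2710711   0.12      ] [ 0.5128885  -0.34958013  0.12      ] [ 0.50664749 -0.31032562  0.12      ] 0.07949508239095603 99.03374492125926
[ 0.48393143 -0.32811314  0.172     ] [ 0.53415649 -0.32053037  0.172     ] [ 0.50904396 -0.32432175  0.172     ] 0.05079424030863385
8.58131586793418
```

```bash
python3 -m inch '[[3,-1,-35,0,85],[3,-1,-70,0,85],[3,-1,-100,0,85],[3,-1,-120,0,85],[3,-1,-129,0,85]]'
python3 -m inch '[[0,0,0,0,70],[0,0,0,0,60],[0,0,0,0,50],[0,0,0,0,40],[0,0,0,0,35]]' 30
python3 -m inch '[[0,0,0,0,30],[0,0,0,0,20],[0,0,0,0,10],[0,0,0,0,0],[0,0,0,0,0]]' 30
```

```text
time_s: 2.7
eef_pos: [0.5041, -0.3065, 0.1301]
ee_rot: [-3.139, -0.003, 1.722]
force: [-0.9, 0.5, -0.0]
opening: 0.0853
grasp_force: 0.0
time_s: 3.12
eef_pos: [0.5065, -0.3092, 0.1344]
ee_rot: [3.139, 0.003, 1.721]
force: [-0.1, 1.6, 8.7]
opening: 0.0351
grasp_force: 5.4
time_s: 3.53
eef_pos: [0.5057, -0.3095, 0.1347]
ee_rot: [3.14, 0.003, 1.721]
force: [-4.5, -1.7, 14.4]
opening: 0.0239
grasp_force: 29.2
```

```bash
python3 -m inch '[[0,0,10,0,0],[0,0,25,0,0],[0,0,50,0,0],[0,0,75,0,0],[0,0,100,0,0]]' 40
python3 -m inch '[[0,0,12,0,0],[0,0,12,0,0],[0,0,12,0,0]]'
python3 - <<'E'
from bench import monitor,camera
import cv2,json,numpy as np
s=monitor.observe();im=camera('wrist')[:,:,::-1];b=camera('side')[:,:,::-1]
json.dump([list(map(float,s['eef_pos'])),list(map(float,s['ee_rot']))],open('w2.json','w'))
c=cv2.resize(b[120:270,210:350],(420,450))
cv2.imwrite('pics/w2.png',np.hstack([cv2.resize(im[180:330,190:316],(378,450),interpolation=2),c]));print(s['eef_pos'],s['opening'],s['grasp_force'],s['force'])
E
```

```text
time_s: 3.95
eef_pos: [0.5054, -0.3085, 0.2347]
ee_rot: [3.141, 0.001, 1.721]
force: [0.8, -0.4, -0.7]
opening: 0.0232
grasp_force: 39.6
time_s: 4.2
eef_pos: [0.5057, -0.3088, 0.2451]
ee_rot: [3.14, 0.001, 1.721]
force: [0.3, -0.2, -0.8]
opening: 0.0232
grasp_force: 39.6
[ 0.50572921 -0.30880152  0.24508857] 0.023196500494461807 39.640740752220154 [ 0.25658603 -0.24107377 -0.83085301]
```

View pics/w2.png

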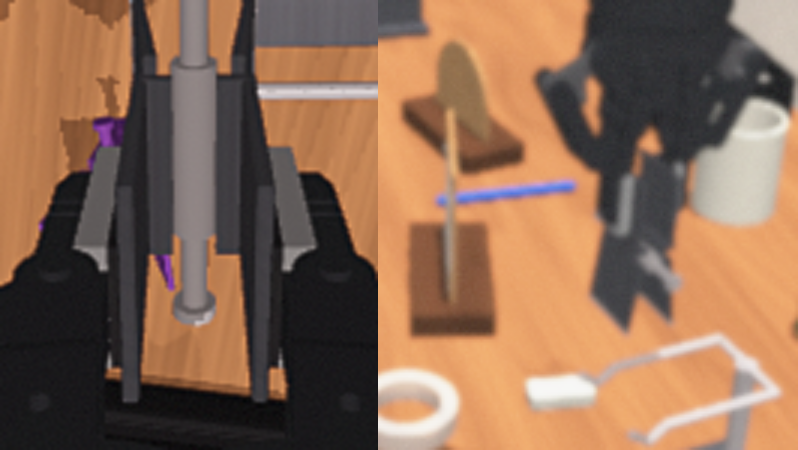

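The clip is off the hook and upright, held with its jaws spread. The pin's near end is at about wrist px (255,283). Moving above the board.

```bash
python3 -m inch '[[-3,35,0,-4,0],[-6,70,0,-8,0],[-9,105,0,-12,0],[-12,140,0,-16,0],[-15,175,0,-21,0]]'
python3 -m inch '[[-3,35,0,0,0],[-6,70,0,0,0],[-9,105,0,0,0],[-11,135,0,0,0],[-12,150,0,0,0]]'
python3 -m inch '[[0,0,0,0,0],[0,0,0,0,0],[0,0,0,0,0]]'
python3 - <<'E'
from bench import monitor,camera
import cv2,json,numpy as np
s=monitor.observe();im=camera('wrist')[:,:,::-1];b=camera('side')[:,:,::-1];t=camera('top')[:,:,::-1]
json.dump([list(map(float,s['eef_pos'])),list(map(float,s['ee_rot']))],open('w3.json','w'))
cv2.imwrite('pics/w3raw.png',im);cv2.imwrite('pics/s3raw.png',b)
c=cv2.resize(b[90:240,180:300],(360,450))
cv2.imwrite('pics/w3.png',np.hstack([cv2.resize(im[120:300,170:340],(425,450),interpolation=2),c]));print(s['eef_pos'],s['ee_rot'],s['opening'],s['grasp_force'],s['force'])
E
```

```text
time_s: 4.72
eef_pos: [0.4895, -0.1319, 0.2433]
ee_rot: [-3.14, -0.0, 1.351]
force: [0.5, 0.2, -1.2]
opening: 0.0233
grasp_force: 39.6
time_s: 5.13
eef_pos: [0.4772, 0.0193, 0.2435]
ee_rot: [-3.14, -0.0, 1.357]
force: [0.5, -0.3, -0.3]
opening: 0.0233
grasp_force: 39.6
time_s: 5.38
eef_pos: [0.4782, 0.0161, 0.2437]
ee_rot: [-3.141, 0.0, 1.355]
force: [-0.7, -0.5, -1.2]
opening: 0.0236
grasp_force: 39.6
[0.47821357 0.01606828 0.24371744] [-3.14062869e+00  2.33185450e-04  1.35465119e+00] 0.02361483149532373 39.62691843509674 [-0.66789472 -0.46180468 -1.18247985]
```

View pics/w3.png

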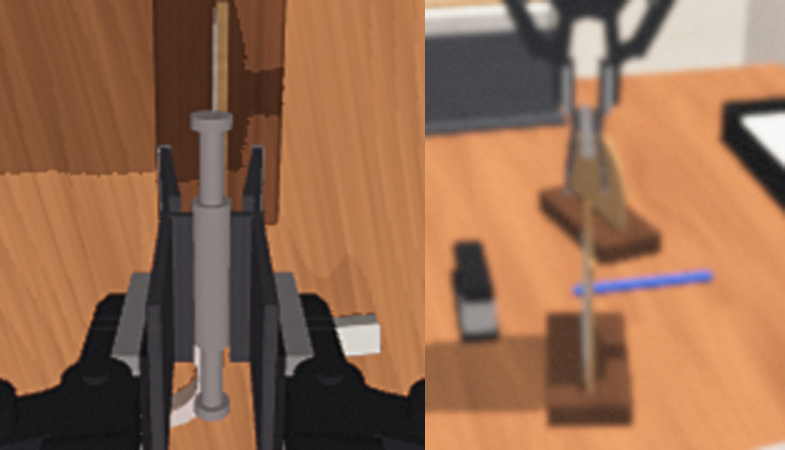

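The wrist view shows the pin ends at crop (212,122) and (212,405). The board's top edge runs up from (222,110) to its far corner at (223,2), slightly to the right. In the side view the clip hangs upright and nearly in line with the board. Computing the offsets.

Run:
```python
from h import *
import json
P=json.load(open('w3.json'));P=(np.array(P[0]),P[1])
px=lambda x,y:(170+x/2.5,120+y/2.5)
for dz in (.008,.012,.016,.020):
    z=P[0][2]-dz
    A=cast('wrist',px(212,116),z,P);B=cast('wrist',px(212,409),z,P)
    print(dz,((A+B)/2).round(4),np.linalg.norm(A-B).round(4),np.degrees(np.arctan2(*(A-B)[1::-1])).round(1))
a=cast('wrist',px(223,2),.14,P);b=cast('wrist',px(222,108),.14,P)
print('edge',a,b,np.degrees(np.arctan2(*(a-b)[1::-1])))
u=np.array([np.cos(np.radians(77.6)),np.sin(np.radians(77.6))]);print('mid',a[:2]-.06*u)
# side view: tan edge near top corner and clip
```

```text
0.008 [0.4801 0.0192 0.2357] 0.0794 77.7
0.012 [0.4797 0.0172 0.2317] 0.0815 77.7
0.016 [0.4793 0.0153 0.2277] 0.0837 77.7
0.02 [0.4788 0.0133 0.2237] 0.0858 77.7
edge [0.49634233 0.0749313  0.14      ] [0.48801241 0.03757675 0.14      ] 77.42893986204292
mid [0.48345821 0.01633096]
```

```bash
python3 -m inch '[[3,0,-10,0,0],[3.5,0,-20,0,0],[3.5,0,-30,0,0],[3.5,0,-35,0,0],[3.5,0,-35,0,0]]'
python3 -m inch '[[0,0,0,0,0],[0,0,0,0,0],[0,0,0,0,0]]'
python3 - <<'E'
from bench import monitor,camera
import cv2,json,numpy as np
s=monitor.observe();im=camera('wrist')[:,:,::-1];b=camera('side')[:,:,::-1]
json.dump([list(map(float,s['eef_pos'])),list(map(float,s['ee_rot']))],open('w4.json','w'))
c=cv2.resize(b[110:200,200:270],(420,540),interpolation=2)
cv2.imwrite('pics/w4.png',np.hstack([cv2.resize(im[80:300,184:324],(344,540),interpolation=2),c]));print(s['eef_pos'],s['force'])
E
```

```text
time_s: 5.95
eef_pos: [0.4814, 0.0161, 0.2079]
ee_rot: [-3.14, 0.0, 1.354]
force: [-0.1, -0.0, -0.7]
opening: 0.0233
grasp_force: 39.6
time_s: 6.2
eef_pos: [0.4822, 0.0163, 0.2097]
ee_rot: [3.141, -0.0, 1.355]
force: [-0.3, 0.2, -0.2]
opening: 0.0232
grasp_force: 39.6
[0.48224572 0.01629527 0.20971823] [-0.27187875  0.19058736 -0.23179132]
```

View pics/w4.png

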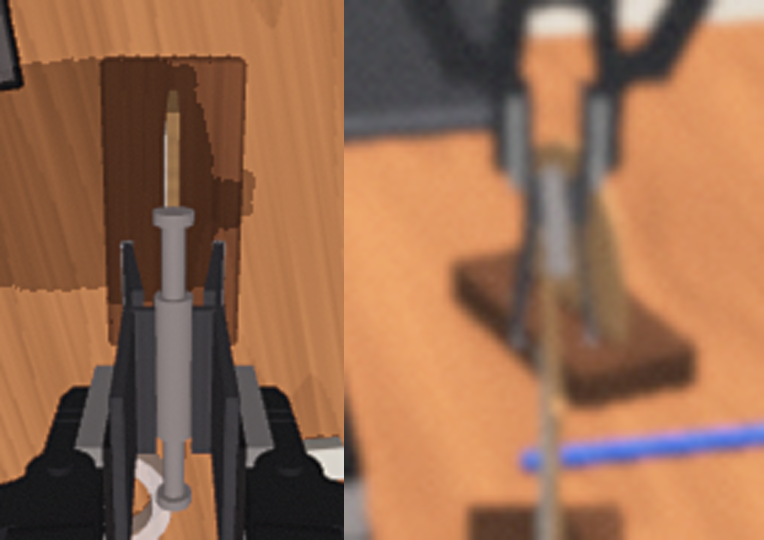

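The wrist view has the board strip (x≈173) in line with the pin (x≈174). In the side view the board lies between the two jaw tips (518 and 590). The clip is centred, so I descend 32 mm.

```bash
python3 -m inch '[[0,0,-8,0,0],[0,0,-16,0,0],[0,0,-24,0,0],[0,0,-30,0,0],[0,0,-32,0,0]]'
python3 -m inch '[[0,0,0,0,0],[0,0,0,0,0],[0,0,0,0,0],[0,0,0,0,0],[0,0,0,0,0]]'
python3 - <<'E'
from bench import monitor,camera
import cv2,json,numpy as np
s=monitor.observe();im=camera('wrist')[:,:,::-1];b=camera('side')[:,:,::-1]
json.dump([list(map(float,s['eef_pos'])),list(map(float,s['ee_rot']))],open('w5.json','w'))
c=cv2.resize(b[110:200,200:270],(420,540),interpolation=2)
cv2.imwrite('pics/w5.png',np.hstack([cv2.resize(im[80:300,184:324],(344,540),interpolation=2),c]));print(s['eef_pos'],s['force'])
E
```

```text
time_s: 6.72
eef_pos: [0.4813, 0.0165, 0.1759]
ee_rot: [-3.14, 0.0, 1.355]
force: [0.2, 0.3, -1.4]
opening: 0.0235
grasp_force: 39.6
time_s: 7.13
eef_pos: [0.4821, 0.0164, 0.1775]
ee_rot: [3.141, -0.0, 1.355]
force: [0.3, 0.7, -1.1]
opening: 0.0231
grasp_force: 39.6
[0.48209148 0.01635129 0.17751825] [ 0.26702452  0.67910324 -1.08523984]
```

View pics/w5.png

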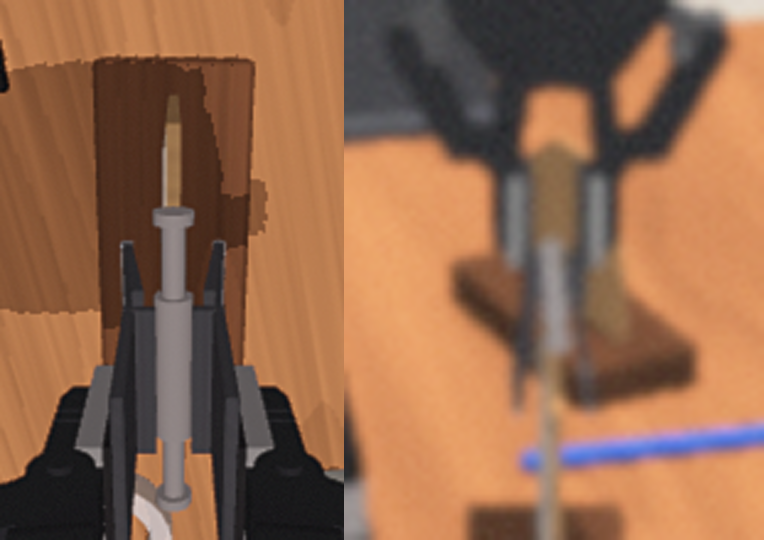

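The board stands free between the spread jaws, with tips at side crop (518,408) and (588,405) and no contact force. I'll check the depth by projection before handing in.

Run:
```python
from h import *
# vertical plane: tips px -> height at the clip's xy (near jaw end, 22 mm toward -edge dir)
m=camera_model('side');K=np.array(m['intrinsics']);R=np.array(m['R']);t=np.array(m['t'])
for z in (.108,.113,.118,.123,.128,.133):
    p=K@(R@np.array([.4825-.022*.215,.016-.022*.977,z])+t);p=p[:2]/p[2];print(z,(344+(p[0]-200)*6).round(),((p[1]-110)*6).round())
```

```text
0.108 553.0 434.0
0.113 553.0 423.0
0.118 554.0 412.0
0.123 554.0 401.0
0.128 554.0 389.0
0.133 554.0 378.0
```

The tips come out at z ≈ 0.119–0.120, about 20 mm below the edge as intended. Handing in.

```bash
python3 -c "
from bench import hand_in;print(hand_in())"
```

```text
the job is handed in; nothing more can be done
None
```

I lifted the clip off its hook and handed in with it held squeezed open over the middle of the tall board's top edge. By the camera images the edge is about 20 mm deep between the jaws and clear of the clip; the hand-in gave no verdict.

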